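Load a machined block under a comparator gauge

TASK

Put the machined block under the dial gauge on the comparator stand: raise the lift lever fully, get the block between the two low guide rails and fully home against the back stop under the raised gauge foot, then lower the lever all the way so that the foot rests on the block. Don't ram the foot with the block, and leave the things lying around it where they are.

Things in the scene. Friction and masses are not known exactly. Their poses are not given: they have to be found in the camera images.
- gauge_stand: comparator stand, fixed. Origin: bench level, in the base. x runs from its open front to the column at its back (yaw 0: away from the robot), y to its left, z up. Grey base x -100 to 110, y -60 to 60, 20 mm high; on it a steel anvil plate x -97 to 37, y -46 to 46, top z = 22. Column 26 mm thick at x = 78, 220 high. The stand's mm are used below.
- seat (a point): anvil surface at the middle of the dark back stop's front face (stand x 30, y 0, z 22), axes those of the stand. The stop is 18 mm high above the anvil, 76 wide. A block that is home has its end face here and reaches 60 mm towards -x.
- rail_mouth (a point): anvil surface between the front ends of the straight guide rails (stand x -45, y 0, z 22). The two rails are 8 mm high above the anvil, inner faces 46 mm apart (y 23 and -23), from the back stop to here; from here they flare outwards to x -73.
- bracket_front (a point): front of the 26 mm wide arm (stand x 5, y 0, z 104; arm z 93 to 115) that holds the upright dial gauge: 56 mm bezel facing the front, z 130 to 186, y -28 to 28, x 5 to 27. Under the arm only the foot hangs. A gripper coming straight down must keep its body in front of this; a block can be set on the front of the anvil and pushed back.
- lift_lever (a joint): lift lever, hinge on the left side of the arm, angle in rad: 0 = fully down, 0.9 = fully up. Its axis is the stand's x. It stays where it is left (about 1.2 N at the knob moves it). Every radian lifts the foot 20 mm.
- lever_pivot (a point): point on the lever's hinge axis (stand frame x = 18, y = 30, z = 104 mm)
- lever_knob (a point): centre of the black 18 mm ball knob at the lever's end, 85 mm from the pivot, pointing to the stand's +y (left); from the level it is 0.45 rad below at joint 0 and 0.45 rad above at joint 0.9. A 7 mm steel rod joins it to the pivot.
- gauge_foot: the gauge's plunger with a 12 mm round foot, vertical, spring-loaded: it gives up to 15 mm upwards with 1.8 to 3.6 N. Origin: centre of the foot's underside. On the stand's x = 18, y = 0 (12 mm in front of the back stop). Lever down and nothing under it: 20 mm above the anvil; lever up: 38 mm.
- machined_block: light grey machined metal block with drilled holes, 40 mm (its x) by 60 mm (its y) by 25 mm high; origin at the centre of its underside. It lies flat on the bench. It goes in lengthwise, its 60 mm along the guide rails; either end first.
- green_tin: bystander: small green and clear tin, 51 x 69 x 41 mm, origin at the centre of its underside
- tape_measure: bystander: yellow tape measure, 36 x 81 x 64 mm, origin at the centre of its underside
- bearing: bystander: ball bearing lying flat, 42 mm diameter, 12 mm high, origin at the centre of its underside
- printed_bracket: bystander: pale L-shaped bracket, 40 x 60 x 35 mm, origin at the centre of its underside

How it is judged:
On the way, in this order (a step that is already met when the one before it is completed fails the run):
1. the lever is raised (value of joint lift_lever above 0.7 rad), for 0.2 s.
2. the block is home under the raised foot (value of joint lift_lever above 0.5 rad and x of machined_block in the frame of seat between -0.0335 and -0.027 m and y of machined_block in the frame of seat between -0.006 and 0.006 m and z of machined_block in the frame of seat below 0.003 m and angle between machined_block's own z axis and vertical below 0.1 rad and angle between the y axis of machined_block and the x axis of seat, either way round below 0.1 rad), for 0.2 s.
At the end, for the whole second after the job is handed in: The lever is down (below 0.08 rad), the foot presses on the block (more than 0.5 N), and the block lies at rest flat on the anvil between the rails, lengthwise within 0.1 rad, its end within 3.5 mm of the back stop (value of joint lift_lever below 0.08 rad and x of machined_block in the frame of seat between -0.0335 and -0.027 m and y of machined_block in the frame of seat between -0.006 and 0.006 m and z of machined_block in the frame of seat below 0.003 m and angle between machined_block's own z axis and vertical below 0.1 rad and angle between the y axis of machined_block and the x axis of seat, either way round below 0.1 rad and contact force between gauge_foot and machined_block above 0.5 N and linear speed of machined_block below 0.01 m/s); the robot touches nothing.
It fails at once if the block and the gauge foot hit each other with more than 15 N (contact force between gauge_foot and machined_block above 15 N).
It fails at once if a bystander is moved by more than 3 cm (distance of any of green_tin, tape_measure, bearing, printed_bracket from where it was at the start of the episode above 0.03 m).
It also fails if it takes over 72 s, if anything falls off the work surface, if the arm or the gripper's body presses on something with over 40 N, if the wrist force passes 120 N, or if a joint passes its speed limit or range.

ROBOT

A 6-joint arm with a two-finger parallel gripper is mounted at the origin on a cart in front of the work surface, level with it; the furniture and walls round the work are solid. World frame = base frame: x ahead of the robot, y to its left, z up, the work surface at z = 0. Lengths are in m, angles in rad, forces in N, time in s.
With the tool pointing down it reaches from about 0.25 to 0.725 m from the base axis. Payload 4 kg.
Tool frame: the origin (TCP) lies midway between the tips of the shut fingers; the grasp point (between the pads) lies bot.pinch_z behind it (bot.pinch_z is the distance from the TCP to the grasp point, in m); z points along the fingers, y is the line along which they close (so a half turn about z gives the same grasp; the last joint's range is limited). The gripper opens to 85 mm and grips with 20 to 120 N. Pads are 22 mm wide; open, the fingers measure 114 mm over their backs; the gripper's body (76 mm by 85 mm) begins 54 mm behind the grasp point. The pads swing forward as they close: fully open they stand 13 mm farther back than shut.
Start: joints at [1.148, 0.241, 0.005, 1.335, 0, 1.571], TCP at [0.205, 0.456, 0.231] pointing down, gripper open.
Joint ranges: [-2.72, 2.72], [-1.05, 1.87], [-1.09, 1.28], [-1.99, 2.15], [-1.42, 1.44], [-3.14, 3.14]. Speed limits (rad/s): [2.79, 2.79, 3.14, 3.14, 3.14, 3.14].

INTERFACE

Orientations are given as a unit quaternion [x, y, z, w].
In Python, from workcell import bot gives the robot as it stands.
- The arm moves only by the shell command python3 jog.py FILE, which reads ROWS from the file FILE. ROWS is a JSON list of rows, 1 to 10 of them, each of 7 numbers: a rotation vector rx, ry, rz in units of 0.1 rad, then dx, dy, dz in units of 100 mm, then the finger opening in m; each row is the pose to reach, as a shift and turn from the pose commanded when the command began, along the tool's axes at that moment; what a row does not reach only later rows make up. A row lasts 1/8 s, in which the tool goes at most 0.0625 m and 0.188 rad, less where a joint would pass 70% of its speed; a pose out of reach is approached as far as the arm can. The fingers move at their own pace and stop on an object; the grip force is fixed at half the most. Time passes only in rows, so rows that do not move let the fingers close. It prints the time, the measured TCP pose, the force, the opening and the grip force at its end. Input that does not fit is refused with a message, and nothing moves.
- bot.get_obs(): the state, without advancing time (a new reading comes with each control period).
- bot.camera(name): name is "scene" or "top"; returns the picture (420x560x3 uint8, red, green, blue); there is no depth.
- bot.calibration(name): a dict with "mtx" (3x3 intrinsics, pixels), "k1" (the pictures are not rectified: a ray, as slopes to the right and down, at radius r is drawn at 1 + k1 r^2 times it, then the intrinsics apply), "R" (3x3) and "t" (3): a world point X has camera coordinates R X + t. Camera axes: x right, y down, z forward; pixel columns grow to the right and rows downward; lengths in m; the calibration is good to about 2 mm. A picture is of the moment at which its call begins. calibration takes no time and is no camera call.
- bot.job_done(): hands the job in; it is judged then, once.
The state is a dict: "clock": time; "joint_pos": joint angles; "joint_vel": joint speeds; "tau": joint torques, N m; "eef_pos": TCP position; "tool_rot": TCP orientation; "ft_force": force on the tool from outside, world axes, zero at the start; "ft_torque": the same for the moment, N m; "grip_width": finger opening in m; "grasp_force": force on a finger pad.
Only numpy, scipy, OpenCV 4.12 (cv2) and the standard library are available. Lean on these libraries where they do the work, as an engineer would, in place of code of your own. Each camera call takes 0.05 s, during which the arm holds its last target. There are 200 camera calls.

## Working session

There is one attempt and no reset: what is moved stays moved. The work goes in short steps, Python scripts to look and compute and a shell command to move; the robot and the scene stay as the last step left them, time stands still between calls to the robot, and variables do not carry over. Pictures are saved under pics/ and viewed, at most 10 in all, crops included, and the job is handed in when it is done.

```bash
ls; mkdir -p pics
python3 - <<'E'
from workcell import bot
import cv2
for n in("scene","top"):
    cv2.imwrite(f"pics/{n}0.png",bot.camera(n)[:,:,::-1]); print(bot.calibration(n))
print(bot.pinch_z,bot.get_obs())
E
```

```text
jog.py
pics
workcell.py
{'mtx': array([[412.89150897,   0.        , 282.50073541],
       [  0.        , 412.89150897, 207.37944069],
       [  0.        ,   0.        ,   1.        ]]), 'k1': -0.00044892174323333194, 'R': array([[ 0.91148555, -0.41113083, -0.01286576],
       [-0.31451263, -0.67644055, -0.66596545],
       [ 0.26509601,  0.61106433, -0.74587163]]), 't': array([-0.51860832,  0.22249909,  0.87764842])}
{'mtx': array([[445.88245212,   0.        , 278.18852208],
       [  0.        , 445.88245212, 210.38157878],
       [  0.        ,   0.        ,   1.        ]]), 'k1': -0.03272269055433051, 'R': array([[-0.02607191, -0.9996585 , -0.00177066],
       [-0.98565885,  0.02600212, -0.16673491],
       [ 0.16672401, -0.00260183, -0.98600017]]), 't': array([-0.02535818,  0.56713587,  1.31867011])}
0.0187 {'clock': 0.1, 'joint_pos': array([ 1.14798197e+00,  2.41305559e-01,  3.86121303e-03,  1.33520764e+00,
       -1.72940598e-05,  1.57078234e+00]), 'joint_vel': array([ 0.00039986, -0.00133743,  0.00124436,  0.00043316,  0.00021911,
        0.00063663]), 'tau': array([ 1.58990447e-04, -3.73138797e+01,  2.53010058e+01,  1.08510547e-02,
       -4.28018086e-05,  5.07560287e-06]), 'eef_pos': array([0.20493627, 0.45544929, 0.23051887]), 'tool_rot': array([ 2.09829023e-01,  9.77737654e-01, -9.08985170e-04, -1.86243654e-04]), 'ft_force': array([-0.39068763,  0.38563674, -0.0293586 ]), 'ft_torque': array([-0.08554692, -0.00658566,  0.00957791]), 'grasp_force': 0.0, 'grip_width': 0.08533487149390262}
```

View pics/scene0.png

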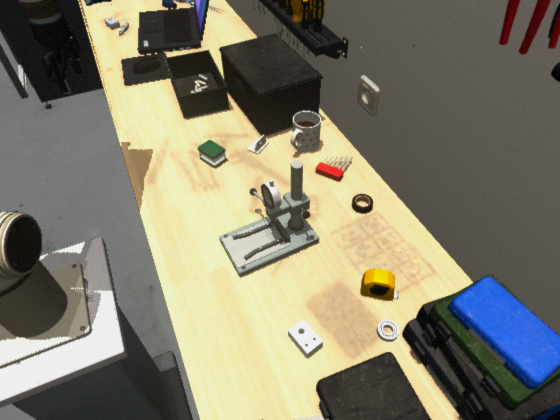

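View pics/top0.png

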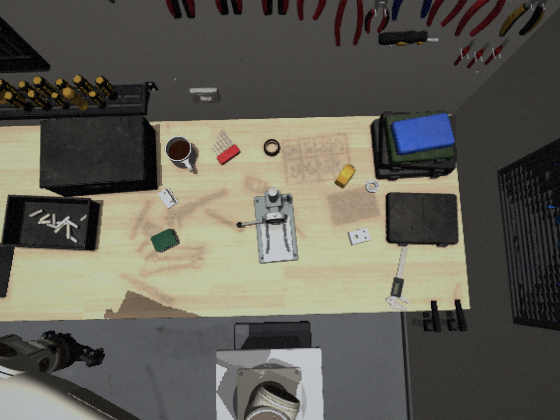

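The scene view shows the block at (306,338) and the stand base from (220,238) to (318,235), with the knob near (254,191). In the top view the block is at (359,236), the stand at (276,228) and the knob at (239,225). Next I'll look at enlarged crops.

```bash
cat > h.py <<'E'
import numpy as np, cv2
from workcell import bot
from scipy.spatial.transform import Rotation as Rt
C={n:bot.calibration(n) for n in("scene","top")}
def ray(n,p):
    c=C[n]; K=c["mtx"]; d=np.array([(p[0]-K[0,2])/K[0,0],(p[1]-K[1,2])/K[1,1]]); s=d.copy()
    for _ in range(20): s=d/(1+c["k1"]*(s@s))
    R=np.array(c["R"]); return -R.T@c["t"], R.T@np.array([*s,1])
def plane(n,p,z):
    o,v=ray(n,p); return o+v*(z-o[2])/v[2]
def tri(a,b):  # pixel in scene, pixel in top
    (o,u),(q,v)=ray("scene",a),ray("top",b)
    s=np.linalg.lstsq(np.c_[u,-v],q-o,rcond=None)[0]; A,B=o+u*s[0],q+v*s[1]
    return (A+B)/2, np.linalg.norm(A-B)
def proj(n,X):
    c=C[n]; x=np.array(c["R"])@X+c["t"]; s=x[:2]/x[2]; s=s*(1+c["k1"]*(s@s)); K=c["mtx"]; return s*K[0,0]+K[:2,2]
def crop(n,box,name,f):
    x,y,w,h=box; im=bot.camera(n)[:,:,::-1][y:y+h,x:x+w]; cv2.imwrite("pics/"+name,cv2.resize(im,None,fx=f,fy=f,interpolation=cv2.INTER_CUBIC))
def tool(X): # world shift -> tool axes now
    o=bot.get_obs(); return Rt.from_quat(o["tool_rot"]).inv().apply(np.array(X)-o["eef_pos"])
E
python3 - <<'E'
from h import *
s=bot.camera("scene")[150:360,215:335,::-1]; t=bot.camera("top")[180:270,225:385,::-1]
cv2.imwrite("pics/a.png",np.hstack([cv2.resize(s,None,fx=2.8,fy=2.8,interpolation=2), np.zeros((588,1,3),np.uint8)]))
cv2.imwrite("pics/b.png",cv2.resize(t,None,fx=5,fy=5,interpolation=2))
for n,(x,y,w,h) in dict(scene=(280,310,50,55),top=(340,222,36,28)).items():
    im=bot.camera(n)[y:y+h,x:x+w]; hsv=cv2.cvtColor(im,cv2.COLOR_RGB2HSV)
    m=((hsv[...,1]<40)&(hsv[...,2]>90)).astype(np.uint8); m=cv2.morphologyEx(m,cv2.MORPH_CLOSE,np.ones((5,5)))
    c=max(cv2.findContours(m,0,2)[0],key=cv2.contourArea); print(n,cv2.contourArea(c),cv2.approxPolyDP(c,2,True)[:,0]+[x,y],cv2.minAreaRect(c))
E
```

```text
scene 658.5 [[302 319]
 [288 331]
 [307 355]
 [318 348]
 [322 340]] ((24.829410552978516, 27.217647552490234), (33.51575469970703, 22.45230484008789), 49.398704528808594)
top 251.5 [[368 229]
 [365 227]
 [348 232]
 [351 244]
 [369 240]] ((19.251041412353516, 13.566389083862305), (13.591702461242676, 20.677427291870117), 75.0685806274414)
```

View pics/a.png

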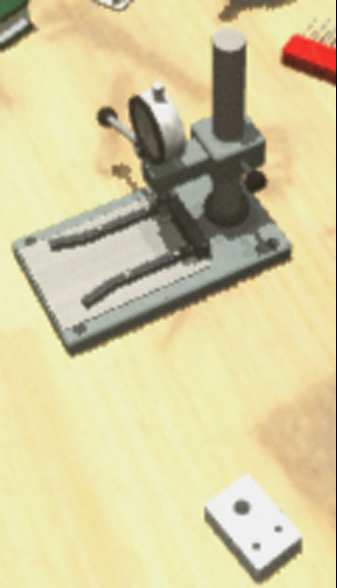

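View pics/b.png

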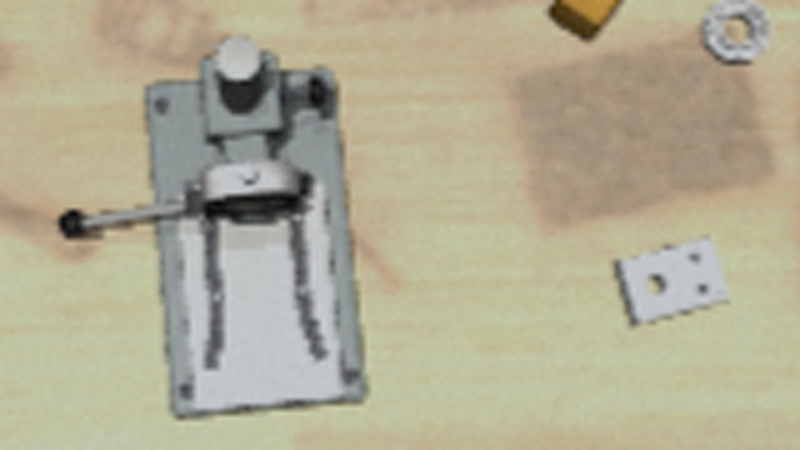

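The enlarged crops give the knob at scene (252.9,191.8) and top (239.4,224.6). The stand's base corners in the top view are about (260,263), (298,260), (292,194) and (254,197). The block's white top face is clear in both views, so I'll measure from these.

Run:
```python
from h import *
np.set_printoptions(precision=4,suppress=True)
k=tri((252.9,191.8),(239.4,224.6)); print("knob",k)
# base: hand-read corners from both views (top edges)
for a,b,nm in [((219.6,237.5),(260.2,263),"FL"),((240.7,271.4),(298,259.6),"FR"),((318.6,237.5),(292.4,194.4),"BR")]: print(nm,tri(a,b),plane("top",b,.02))
# base side edges by saturation transition per row in the top view
im=cv2.cvtColor(bot.camera("top"),cv2.COLOR_RGB2HSV)[...,1].astype(float); im=cv2.GaussianBlur(im,(3,3),0)
def cross(r,c0,c1):
    p=im[r,c0:c1]; g=np.diff(p); i=np.argmax(abs(g)); w=abs(g[max(i-1,0):i+2]); return c0+.5+(np.arange(max(i-1,0),i+2)[:len(w)]*w).sum()/w.sum()
L=np.array([plane("top",(cross(r,int(254.4+(r-197)*.088)-5,int(254.4+(r-197)*.088)+6),r),.02) for r in range(230,260)])
Rr=np.array([plane("top",(cross(r,int(292.4+(r-194)*.086)-5,int(292.4+(r-194)*.086)+6),r),.02) for r in range(205,256)])
for q in(L,Rr):
    p=np.polyfit(q[:,0],q[:,1],1); p=np.polyfit(*(q[abs(np.polyval(p,q[:,0])-q[:,1])<.003][:,:2].T),1); print("edge",p,np.arctan(p[0]))
# block
for n,(x,y,w,h) in dict(scene=(280,310,50,55),top=(340,222,36,28)).items():
    i2=cv2.cvtColor(bot.camera(n),cv2.COLOR_RGB2HSV)[y:y+h,x:x+w]
    v=((i2[...,1]<60)&(i2[...,2]>170)).astype(np.uint8); v=cv2.morphologyEx(v,cv2.MORPH_CLOSE,np.ones((5,5)))
    c=max(cv2.findContours(v,0,1)[0],key=cv2.contourArea)[:,0]+[x,y]
    P=np.array([plane(n,q,.025)[:2] for q in c.astype(float)]); r=cv2.minAreaRect((P*1000).astype(np.float32)); print(n,r,cv2.approxPolyDP(c,2,True)[:,0].tolist(), cv2.minAreaRect(c.astype(np.float32)))
for a,b in [((215+245/2.8,150+475/2.8),(225+710/5,180+237/5)),((215+206/2.8,150+515/2.8),(225+618/5,180+260/5)),((215+258/2.8,150+572/2.8),(225+630/5,180+324/5)),((215+300/2.8,150+538/2.8),(225+728/5,180+300/5))]: print("blk",tri(a,b))
```

```text
knob (array([0.524 , 0.0775, 0.0651]), np.float64(0.0019159032101020044))
FL (array([0.4107, 0.0193, 0.0114]), np.float64(0.0031152155975734354)) [0.4088 0.0191 0.02  ]
FR (array([ 0.4198, -0.0976,  0.0206]), np.float64(0.007453317425318334)) [ 0.4161 -0.0971  0.02  ]
BR (array([ 0.622 , -0.0867,  0.0212]), np.float64(0.0030053560211267282)) [ 0.6207 -0.0863  0.02  ]
edge [ 0.0647 -0.0037] 0.06462072361986028
edge [ 0.066  -0.1237] 0.0659006752940975
scene ((478.16705322265625, -289.61572265625), (111.3592300415039, 81.77297973632812), 65.95304870605469) [[280, 310], [280, 317], [284, 321], [284, 325], [280, 326], [280, 332], [290, 333], [294, 337], [290, 344], [285, 344], [280, 338], [280, 352], [284, 354], [287, 364], [311, 364], [312, 360], [302, 359], [296, 347], [301, 346], [302, 351], [307, 353], [322, 342], [322, 339], [304, 319], [298, 318], [295, 324], [289, 325]] ((301.0, 337.0), (54.0, 42.0), 90.0)
top ((485.187744140625, -283.4324035644531), (110.64032745361328, 83.84024810791016), 88.43975830078125) [[340, 226], [340, 249], [375, 249], [375, 222], [347, 222], [346, 225]] ((357.5, 235.5), (27.0, 35.0), 90.0)
blk (array([ 0.4885, -0.2959,  0.1029]), np.float64(0.022420947692173575))
blk (array([ 0.4837, -0.2601, -0.0166]), np.float64(0.03549840009715644))
blk (array([ 0.4818, -0.2844, -0.0904]), np.float64(0.030899411233374426))
blk (array([ 0.4854, -0.3233,  0.0491]), np.float64(0.03680222906097763))
```

Run:
```python
from h import *
np.set_printoptions(precision=4,suppress=True)
S=[(245,475),(206,515),(258,560),(300,538)];T=[(618,260),(630,324),(728,300),(710,237)]
for a,b in zip(S,T):
    a=(215+a[0]/2.8,150+a[1]/2.8);b=(225+b[0]/5,180+b[1]/5); print("blk",tri(a,b),plane("top",b,.025))
for n,(x,y,w,h) in dict(scene=(280,310,50,55),top=(340,222,36,28)).items():
    i2=cv2.cvtColor(bot.camera(n),cv2.COLOR_RGB2HSV)[y:y+h,x:x+w]
    v=((i2[...,1]<40)&(i2[...,2]>150)).astype(np.uint8); v=cv2.morphologyEx(v,cv2.MORPH_CLOSE,np.ones((5,5)))
    c=max(cv2.findContours(v,0,1)[0],key=cv2.contourArea)[:,0]+[x,y]
    P=np.array([plane(n,q,.025)[:2] for q in c.astype(float)]); print(n,cv2.minAreaRect((P*1000).astype(np.float32)))
Y=.065;Rz=Rt.from_euler("z",Y); R0=Rt.from_quat(bot.get_obs()["tool_rot"]).as_matrix(); print(R0)
K=np.array([.5237,.0775,.066]); print("to above knob",tool(K+[0,0,.065]), "to knob",tool(K))
```

```text
blk (array([ 0.4976, -0.2573,  0.0179]), np.float64(0.00032749934092593134)) [ 0.4966 -0.2562  0.025 ]
blk (array([ 0.4607, -0.2658,  0.0007]), np.float64(0.003601876457924014)) [ 0.4568 -0.2615  0.025 ]
blk (array([ 0.4722, -0.3222,  0.0312]), np.float64(0.005854130997627005)) [ 0.47   -0.3228  0.025 ]
blk (array([ 0.511 , -0.3157,  0.0175]), np.float64(0.0015077125128408785)) [ 0.5094 -0.314   0.025 ]
scene ((485.3019104003906, -292.22027587890625), (41.27682113647461, 60.93269348144531), 13.374195098876953)
top ((485.1306457519531, -290.36248779296875), (41.914119720458984, 60.88725280761719), 13.27518367767334)
[[-0.9119  0.4103 -0.    ]
 [ 0.4103  0.9119 -0.    ]
 [ 0.     -0.     -1.    ]]
to above knob [-0.4458 -0.2144  0.1003] to knob [-0.4458 -0.2144  0.1653]
```
Great: block centre (.485,-.291), size 41x61, x-short axis angle 13.3° (the 41 side along angle 13.3deg; world x-y). So block short axis direction (cos13.3, sin13.3), long axis (-sin, cos). Heights ~.018-ish, consistent w/ 25.

Careful with the scale: shifts go in units of 100 mm and turns go in units of 0.1 rad. That gives: -0.4458 m is -4.458, -0.2144 m is -2.144, 1.083 rad is 10.83.

```bash
echo '[[0, 0, 10.83, -4.458, -2.144, 0.6, 0.085], [0, 0, 10.83, -4.458, -2.144, 0.6, 0.085], [0, 0, 10.83, -4.458, -2.144, 0.6, 0.085], [0, 0, 10.83, -4.458, -2.144, 0.6, 0.085], [0, 0, 10.83, -4.458, -2.144, 0.6, 0.085], [0, 0, 10.83, -4.458, -2.144, 0.6, 0.085], [0, 0, 10.83, -4.458, -2.144, 0.6, 0.085], [0, 0, 10.83, -4.458, -2.144, 0.6, 0.085], [0, 0, 10.83, -4.458, -2.144, 0.6, 0.085], [0, 0, 10.83, -4.458, -2.144, 0.6, 0.085]]' > next.json && python3 jog.py next.json
```

```bash
cat > st.py <<'E'
from h import *
np.set_printoptions(precision=4,suppress=True)
o=bot.get_obs(); print(o["clock"],o["eef_pos"],o["joint_pos"],o["ft_force"],o["grip_width"],o["grasp_force"]); print(Rt.from_quat(o["tool_rot"]).as_matrix())
E
python3 st.py
```

```text
clock: 1.8
eef_pos: [0.5233, 0.0775, 0.1711]
tool_rot: [0.684, 0.729, -0.0, -0.001]
ft_force: [0.6, -0.3, -0.2]
grip_width: 0.0849
grasp_force: 0.0
1.8 [0.5233 0.0775 0.1711] [ 0.1468  0.3316 -0.0306  1.2098  0.0005  1.6533] [ 0.5789 -0.2961 -0.2198] 0.08485252552843181 0.0
[[-0.0643  0.9979 -0.0012]
 [ 0.9979  0.0643  0.0003]
 [ 0.0004 -0.0011 -1.    ]]
```

Converted, 0.122 m is 1.22, 0.1 m is 1.

```bash
echo '[[0, 0, 0, 0, 0, 0.6, 0.06], [0, 0, 0, 0, 0, 1, 0.05], [0, 0, 0, 0, 0, 1.22, 0.04], [0, 0, 0, 0, 0, 1.22, 0.04], [0, 0, 0, 0, 0, 1.22, 0.01], [0, 0, 0, 0, 0, 1.22, 0.01], [0, 0, 0, 0, 0, 1.22, 0.01], [0, 0, 0, 0, 0, 1.22, 0.01]]' > next.json && python3 jog.py next.json
```

```text
clock: 2.8
eef_pos: [0.5232, 0.0779, 0.0496]
tool_rot: [0.684, 0.73, 0.0, -0.0]
ft_force: [-4.1, 2.3, -0.1]
grip_width: 0.0143
grasp_force: 58.4
```

Converted, -0.075 m is -0.75, -0.074 m is -0.74.

```bash
echo '[[0, 0, 0, 0.04, 0, -0.1, 0.01], [0, 0, 0, 0.065, 0, -0.19, 0.01], [0, 0, 0, 0.08, 0, -0.28, 0.01], [0, 0, 0, 0.085, 0, -0.37, 0.01], [0, 0, 0, 0.08, 0, -0.46, 0.01], [0, 0, 0, 0.065, 0, -0.55, 0.01], [0, 0, 0, 0.04, 0, -0.64, 0.01], [0, 0, 0, 0, 0, -0.74, 0.01], [0, 0, 0, 0, 0, -0.75, 0.01], [0, 0, 0, 0, 0, -0.75, 0.01]]' > next.json && python3 jog.py next.json
python3 - <<'E'
from h import *
t=bot.camera("scene")[150:280,200:340,::-1]
cv2.imwrite("pics/c.png",cv2.resize(t,None,fx=4,fy=4,interpolation=2))
E
```

```text
clock: 4.05
eef_pos: [0.5241, 0.0774, 0.1246]
tool_rot: [0.684, 0.73, 0.0, 0.0]
ft_force: [-1.1, 0.2, 0.6]
grip_width: 0.0101
grasp_force: 0.0
```

View pics/c.png

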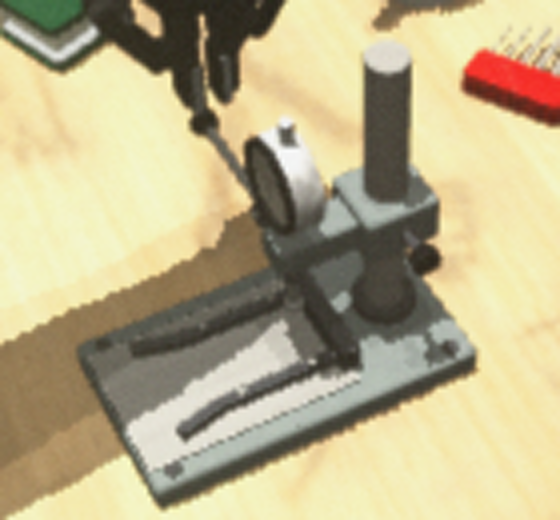

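The knob slipped out near the end of the lift, at crop (203,122), so scene (250.8,180.5). The lever did rise. I'll get its angle from the ray through the knob and its swing plane.

Run:
```python
from h import *
O=np.array([.5123,-.0302,0]);Rz=Rt.from_euler("z",.065).as_matrix()
for a in np.arange(0,1.0,.1): print(round(a,1),proj("scene",O+Rz@np.array([.018,.03+.085*np.cos(a-.45),.104+.085*np.sin(a-.45)])))
```

```text
0.0 [252.26550936 191.48744729]
0.1 [251.47311293 188.40972892]
0.2 [250.80507448 185.42798976]
0.3 [250.26847939 182.56758801]
0.4 [249.86979283 179.85390987]
0.5 [249.61477545 177.3122576 ]
0.6 [249.50838375 174.96770021]
0.7 [249.55465558 172.84488239]
0.8 [249.75658213 170.96778822]
0.9 [250.11596868 169.35945725]
```

The knob stopped at about 0.39 rad. I'll regrip it deeper, then finish the lift.

```bash
echo '[[0, 0, 0, 0.08, -0.01, 0, 0.04], [0, 0, 0, 0.08, -0.01, 0, 0.045], [0, 0, 0, 0.08, -0.01, 0.3, 0.045], [0, 0, 0, 0.08, -0.01, 0.53, 0.045], [0, 0, 0, 0.08, -0.01, 0.53, 0.045], [0, 0, 0, 0.08, -0.01, 0.53, 0.01], [0, 0, 0, 0.08, -0.01, 0.53, 0.01], [0, 0, 0, 0.08, -0.01, 0.53, 0.01], [0, 0, 0, 0.08, -0.01, 0.53, 0.01]]' > next.json && python3 jog.py next.json
```

```text
clock: 5.22
eef_pos: [0.5226, 0.0856, 0.0719]
tool_rot: [0.684, 0.73, 0.001, 0.0]
ft_force: [-0.4, -0.9, 1.9]
grip_width: 0.0149
grasp_force: 58.3
```

Converted, -0.042 m is -0.42, -0.037 m is -0.37.

```bash
echo '[[0, 0, 0, 0, 0, -0.08, 0.01], [0, 0, 0, -0.003, 0, -0.16, 0.01], [0, 0, 0, -0.02, 0, -0.24, 0.01], [0, 0, 0, -0.04, 0, -0.31, 0.01], [0, 0, 0, -0.06, 0, -0.37, 0.01], [0, 0, 0, -0.08, 0, -0.42, 0.01], [0, 0, 0, -0.08, 0, -0.42, 0.01]]' > next.json && python3 jog.py next.json
python3 - <<'E'
from h import *
t=bot.camera("scene")[150:280,200:340,::-1]
cv2.imwrite("pics/d.png",cv2.resize(t,None,fx=4,fy=4,interpolation=2))
E
```

```text
clock: 6.1
eef_pos: [0.523, 0.0775, 0.114]
tool_rot: [0.684, 0.73, 0.0, 0.0]
ft_force: [1.5, 2.0, -0.4]
grip_width: 0.0147
grasp_force: 59.8
```

View pics/d.png

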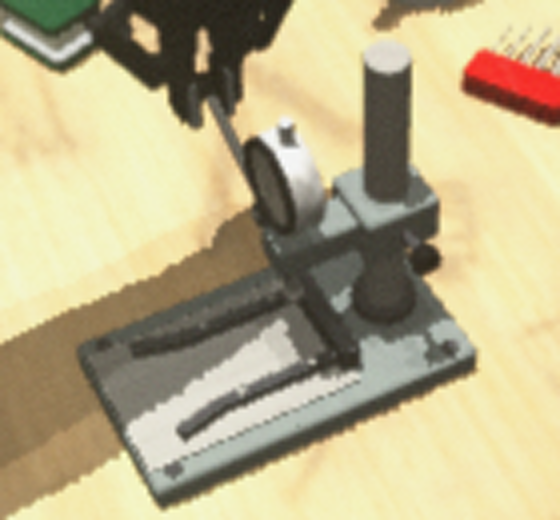

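The lever is now held at the top and the knob is hidden between the pads near crop (203,105). I'll nudge it up a little more, release it and rise.

```bash
echo '[[0, 0, 0, 0, 0, -0.03, 0.01], [0, 0, 0, 0, 0, -0.04, 0.01], [0, 0, 0, 0, 0, -0.04, 0.05], [0, 0, 0, 0, 0, -0.04, 0.05], [0, 0, 0, 0, 0, -0.04, 0.05], [0, 0, 0, 0, 0, -0.5, 0.05], [0, 0, 0, 0, 0, -1.1, 0.05], [0, 0, 0, 0, -0.5, -1.5, 0.06], [0, 0, 0, 0, -0.614, -1.5, 0.085]]' > next.json && python3 jog.py next.json
python3 - <<'E'
from h import *
im=bot.camera("scene"); t=im[150:280,200:340,::-1]
cv2.imwrite("pics/e.png",cv2.resize(t,None,fx=4,fy=4,interpolation=2))
h=cv2.cvtColor(im,cv2.COLOR_RGB2HSV)[160:178,242:258,2]; ys,xs=np.where(h<70); print(xs.mean()+242,ys.mean()+160,len(xs))
B=np.array([.4852,-.2912]); print(tool([*B,.1]))
E
```

```text
clock: 7.28
eef_pos: [0.4614, 0.0738, 0.267]
tool_rot: [0.684, 0.73, 0.003, 0.002]
ft_force: [0.5, 0.7, -0.6]
grip_width: 0.076
grasp_force: 0.0
250.91304347826087 170.7826086956522 23
[-0.36571079  0.00101139  0.16508001]
```

The dark-mask centroid puts the knob at (250.9,170.8), so the lever is at about 0.84 rad. That clears 0.7, so on to the block.

Converted, -0.3657 m is -3.657, -0.3 m is -3, -0.168 rad is -1.68.

```bash
echo '[[0, 0, -1.68, -0.6, 0, 0, 0.085], [0, 0, -1.68, -1.2, 0, 0.2, 0.085], [0, 0, -1.68, -1.8, 0, 0.5, 0.085], [0, 0, -1.68, -2.4, 0, 0.8, 0.085], [0, 0, -1.68, -3, 0, 1.1, 0.085], [0, 0, -1.68, -3.657, 0.01, 1.5, 0.085], [0, 0, -1.68, -3.657, 0.01, 1.65, 0.085], [0, 0, -1.68, -3.657, 0.01, 1.65, 0.085]]' > next.json && python3 jog.py next.json
python3 - <<'E'
from h import *
print(tool([.4852,-.2912,.007]), Rt.from_quat(bot.get_obs()["tool_rot"]).as_matrix()[:2,1])
E
```

```text
clock: 8.32
eef_pos: [0.4833, -0.2919, 0.093]
tool_rot: [0.621, 0.783, -0.001, -0.004]
ft_force: [-0.2, 1.3, 0.2]
grip_width: 0.085
grasp_force: 0.0
[-0.00033371  0.00260141  0.08599984] [0.97375816 0.22749205]
```

Converted, 0.086 m is 0.86, 0.08 m is 0.8.

```bash
echo '[[0, 0, 0, 0, 0.026, 0.5, 0.07], [0, 0, 0, 0, 0.026, 0.8, 0.065], [0, 0, 0, 0, 0.026, 0.86, 0.065], [0, 0, 0, 0, 0.026, 0.86, 0.065], [0, 0, 0, 0, 0.026, 0.86, 0.03], [0, 0, 0, 0, 0.026, 0.86, 0.03], [0, 0, 0, 0, 0.026, 0.86, 0.03], [0, 0, 0, 0, 0.026, 0.86, 0.03]]' > next.json && python3 jog.py next.json; echo '[[0, 0, 0, 0, 0, -0.2, 0.03], [0, 0, 0, 0, 0, -0.6, 0.03], [0, 0, 0, 0, 0, -1.2, 0.03], [0, 0, 0, 0, 0, -1.2, 0.03]]' > next.json && python3 jog.py next.json
python3 - <<'E'
from h import *
for n in("scene","top"): cv2.imwrite(f"pics/{n}1.png",bot.camera(n)[:,:,::-1])
E
```

```text
clock: 9.32
eef_pos: [0.4902, -0.2915, 0.0145]
tool_rot: [0.62, 0.785, 0.0, 0.002]
ft_force: [-0.2, 0.4, 6.8]
grip_width: 0.0383
grasp_force: 61.4
clock: 9.82
eef_pos: [0.4924, -0.293, 0.1386]
tool_rot: [0.62, 0.784, 0.001, 0.006]
ft_force: [0.4, -0.1, -0.3]
grip_width: 0.0383
grasp_force: 60.6
```

View pics/scene1.png

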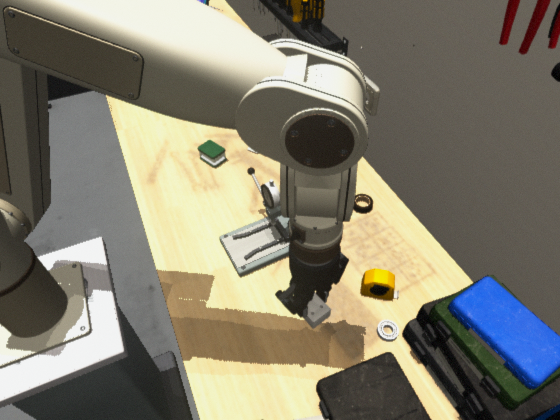

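The block is gripped and hangs at (317,312); the knob is still up at (251,171). The measured pose trails the commanded one, so I'll let it settle and compare.

```bash
echo '[[0, 0, 0, 0, 0, 0, 0.03], [0, 0, 0, 0, 0, 0, 0.03], [0, 0, 0, 0, 0, 0, 0.03]]' > next.json && python3 jog.py next.json; python3 st.py
python3 - <<'E'
from h import *
for n in("scene","top"):
    im=bot.camera(n); h=cv2.cvtColor(im,cv2.COLOR_RGB2HSV)
    m=((h[...,1]<40)&(h[...,2]>110)).astype(np.uint8)
    x=bot.get_obs()["eef_pos"]; u=proj(n,x).astype(int); print(n,u)
    a=im[u[1]-25:u[1]+35,u[0]-35:u[0]+35,::-1]; cv2.imwrite(f"pics/f_{n}.png",cv2.resize(a,(420,360),interpolation=2))
cv2.imwrite("pics/f.png",np.hstack([cv2.imread("pics/f_scene.png"),cv2.imread("pics/f_top.png")])[:, :800])
E
```

```text
clock: 10.3
eef_pos: [0.4882, -0.2905, 0.1312]
tool_rot: [0.62, 0.784, -0.0, -0.001]
ft_force: [0.0, 0.2, -0.4]
grip_width: 0.038
grasp_force: 60.6
10.3 [ 0.4882 -0.2905  0.1312] [-0.5367  0.4355  0.0167  1.1541  0.      0.8011] [ 0.0477  0.2136 -0.3919] 0.038044252351683995 60.59438109397888
[[-0.2308  0.973  -0.0019]
 [ 0.973   0.2308  0.0011]
 [ 0.0015 -0.0016 -1.    ]]
scene [307 307]
top [366 230]
```

View pics/f.png

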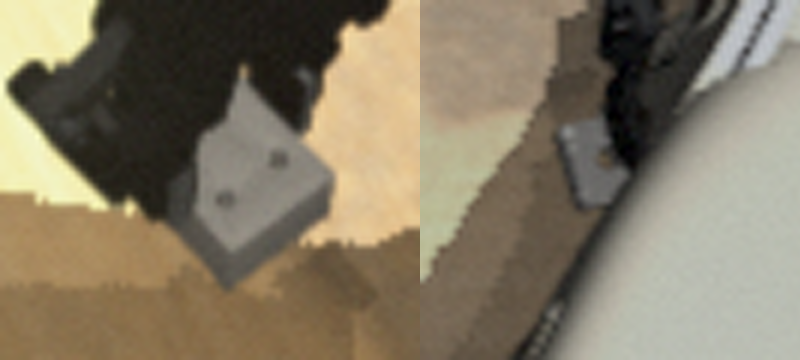

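The block is held level enough, with its top face centred near (316,310) in the scene view. Next I'll carry it over the front of the anvil.

Run:
```python
from h import *
print(tool([.4404,-.0349,.075]))
```

```text
[0.25986481 0.01230241 0.05685782]
```

Converted, 0.26 m is 2.6, 0.23 m is 2.3, -1.403 rad is -14.03.

```bash
echo '[[0, 0, -1.88, 0.3, 0, 0, 0.03], [0, 0, -3.76, 0.7, 0, 0, 0.03], [0, 0, -5.64, 1.1, 0.03, 0, 0.03], [0, 0, -7.52, 1.5, 0.06, 0, 0.03], [0, 0, -9.4, 1.9, 0.09, 0, 0.03], [0, 0, -11.28, 2.3, 0.12, 0.1, 0.03], [0, 0, -13.16, 2.6, 0.12, 0.3, 0.03], [0, 0, -14.03, 2.6, 0.123, 0.5, 0.03], [0, 0, -14.03, 2.6, 0.123, 0.57, 0.03], [0, 0, -14.03, 2.6, 0.123, 0.57, 0.03]]' > next.json && python3 jog.py next.json;echo '[[0, 0, 0, 0, 0, 0, 0.03], [0, 0, 0, 0, 0, 0, 0.03]]' > next.json && python3 jog.py next.json
python3 - <<'E'
from h import *
np.set_printoptions(precision=4,suppress=True)
O=np.array([.5123,-.0302,0]);Rz=Rt.from_euler("z",.065).as_matrix(); o=bot.get_obs()
print(Rz.T@(o["eef_pos"]-O), Rz.T@Rt.from_quat(o["tool_rot"]).as_matrix())
s=bot.camera("scene")[190:290,205:335,::-1]; cv2.imwrite("pics/g.png",cv2.resize(s,None,fx=5,fy=5,interpolation=2))
E
```

```text
clock: 11.65
eef_pos: [0.4406, -0.0352, 0.0752]
tool_rot: [-0.032, 0.999, 0.0, -0.0]
ft_force: [0.1, -0.3, -1.7]
grip_width: 0.0383
grasp_force: 60.6
clock: 11.9
eef_pos: [0.4414, -0.0354, 0.076]
tool_rot: [-0.032, 0.999, -0.0, 0.001]
ft_force: [0.7, -0.1, -1.1]
grip_width: 0.0382
grasp_force: 60.6
[-0.0711 -0.0005  0.076 ] [[-1.      0.0009  0.0015]
 [ 0.0009  1.     -0.0002]
 [-0.0015 -0.0002 -1.    ]]
```

View pics/g.png

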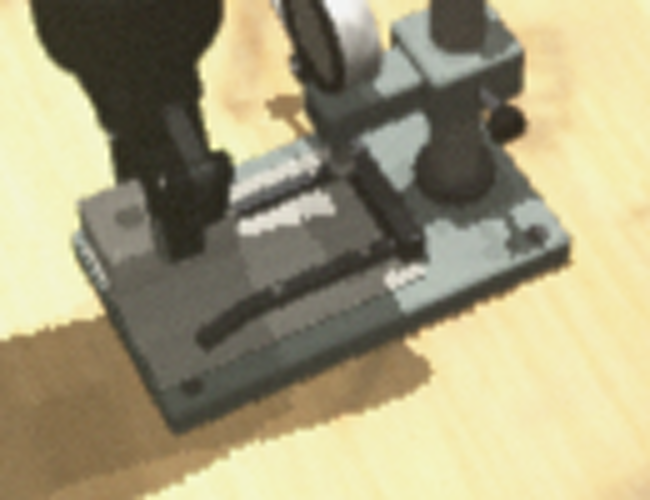

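The block hangs over the front of the anvil, its top at crop (120,225), lined up with the rails. Now I'll lower it.

```bash
echo '[[0, 0, 0, 0, 0, 0.15, 0.03], [0, 0, 0, 0, 0, 0.3, 0.03], [0, 0, 0, 0, 0, 0.36, 0.03], [0, 0, 0, 0, 0, 0.38, 0.03], [0, 0, 0, 0, 0, 0.38, 0.03], [0, 0, 0, 0, 0, 0.38, 0.03]]' > next.json && python3 jog.py next.json
```

```text
clock: 12.7
eef_pos: [0.4411, -0.035, 0.0378]
tool_rot: [-0.033, 0.999, -0.0, 0.001]
ft_force: [-0.0, -0.2, -0.5]
grip_width: 0.038
grasp_force: 60.6
```

```bash
echo '[[0, 0, 0, 0, 0, 0.01, 0.03], [0, 0, 0, 0, 0, 0.02, 0.03], [0, 0, 0, 0, 0, 0.03, 0.03], [0, 0, 0, 0, 0, 0.03, 0.03]]' > next.json && python3 jog.py next.json
```

```text
clock: 13.2
eef_pos: [0.4411, -0.035, 0.0364]
tool_rot: [-0.033, 0.999, -0.0, 0.001]
ft_force: [-6.5, -0.7, 17.5]
grip_width: 0.0382
grasp_force: 62.7
```

Contact came at TCP z 0.0364, which matches the anvil height plus the grip height. I'll ease off the pressure and slide the block in while still holding it.

Converted, -0.022 m is -0.22, -0.02 m is -0.2.

```bash
echo '[[0, 0, 0, 0, 0, -0.015, 0.03], [0, 0, 0, -0.05, 0, -0.015, 0.03], [0, 0, 0, -0.1, 0, -0.015, 0.03], [0, 0, 0, -0.15, 0, -0.015, 0.03], [0, 0, 0, -0.2, 0, -0.015, 0.03], [0, 0, 0, -0.22, 0, -0.015, 0.03], [0, 0, 0, -0.22, 0, -0.015, 0.03]]' > next.json && python3 jog.py next.json
python3 - <<'E'
from h import *
s=bot.camera("scene")[190:290,205:335,::-1]; cv2.imwrite("pics/h.png",cv2.resize(s,None,fx=5,fy=5,interpolation=2))
E
```

```text
clock: 14.08
eef_pos: [0.4616, -0.0337, 0.0364]
tool_rot: [-0.033, 0.999, -0.0, -0.001]
ft_force: [-5.2, -1.0, 11.8]
grip_width: 0.0386
grasp_force: 61.9
```

View pics/h.png

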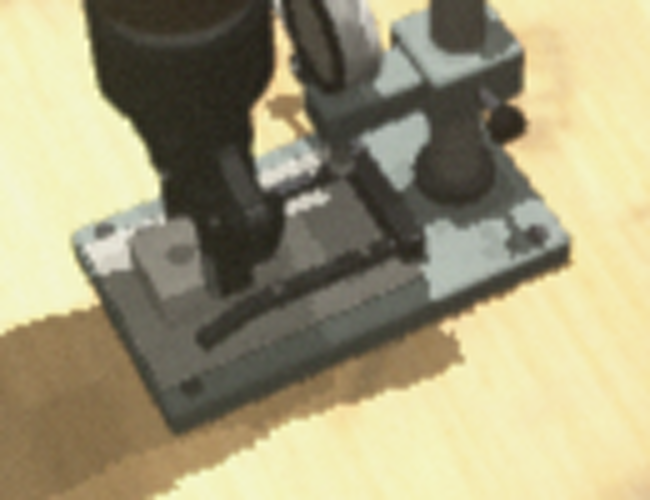

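The block is between the rails at crop (165,265), fingers above the rails. I'll release it, rise, back off, tilt the tool, shut the fingers and come down behind it.

Converted, -0.04 m is -0.4, 0.03 m is 0.3, -0.25 rad is -2.5.

```bash
echo '[[0, 0, 0, 0, 0, 0, 0.06], [0, 0, 0, 0, 0, 0, 0.06], [0, 0, 0, 0, 0, -0.05, 0.06], [0, 0, 0, 0, 0, -0.4, 0.06], [0, 0, 0, 0.3, 0, -0.5, 0.03], [0, -1.2, 0, 0.6, 0, -0.5, 0], [0, -2.5, 0, 0.6, 0, -0.5, 0], [0, -2.5, 0, 0.6, 0, -0.5, 0], [0, -2.5, 0, 0.6, 0, -0.5, 0]]' > next.json && python3 jog.py next.json
cat > w.py <<'E'
from h import *
np.set_printoptions(precision=4,suppress=True)
O=np.array([.5123,-.0302,0]);Rz=Rt.from_euler("z",.065).as_matrix(); o=bot.get_obs()
print(Rz.T@(o["eef_pos"]-O), o["ft_force"],o["grip_width"], Rz.T@Rt.from_quat(o["tool_rot"]).as_matrix()[:,2])
# block: brightish low-saturation blob on the anvil, cast onto its top plane, in stand axes
for n in("scene","top"):
    im=bot.camera(n); cv2.imwrite(f"pics/w_{n}.png",im[:,:,::-1])
E
python3 w.py
```

```text
clock: 15.25
eef_pos: [0.4049, -0.0377, 0.0871]
tool_rot: [-0.032, 0.992, 0.004, 0.125]
ft_force: [0.7, -0.3, 0.7]
grip_width: -0.0001
grasp_force: 0.0
[-0.1077 -0.0005  0.0871] [ 0.7222 -0.3464  0.6631] -0.00014141252256594822 [ 0.2489 -0.0005 -0.9685]
```

Converted, 0.03 m is 0.3, 0.011 m is 0.11.

```bash
echo '[[0, 0, 0, 0.06, 0, 0.3, 0], [0, 0, 0, 0.11, 0, 0.51, 0], [0, 0, 0, 0.11, 0, 0.51, 0], [0, 0, 0, 0.11, 0, 0.51, 0]]' > next.json && python3 jog.py next.json; echo '[[0, 0, 0, -0.097, 0, 0.025, 0], [0, 0, 0, -0.194, 0, 0.05, 0], [0, 0, 0, -0.291, 0, 0.074, 0], [0, 0, 0, -0.363, 0, 0.093, 0], [0, 0, 0, -0.412, 0, 0.106, 0], [0, 0, 0, -0.461, 0, 0.118, 0], [0, 0, 0, -0.504, 0, 0.129, 0], [0, 0, 0, -0.533, 0, 0.136, 0], [0, 0, 0, -0.533, 0, 0.136, 0]]' > next.json && python3 jog.py next.json;python3 w.py
```

```text
clock: 15.85
eef_pos: [0.4061, -0.0374, 0.0342]
tool_rot: [-0.032, 0.992, 0.004, 0.125]
ft_force: [-0.2, -0.5, -0.2]
grip_width: 0.0004
grasp_force: 0.0
clock: 16.98
eef_pos: [0.46, -0.0337, 0.0338]
tool_rot: [-0.032, 0.992, 0.004, 0.125]
ft_force: [-0.4, -0.4, -0.5]
grip_width: -0.0001
grasp_force: 0.0
[-0.0524 -0.0001  0.0338] [-0.3531 -0.434  -0.5263] -7.08962491602872e-05 [ 0.2479  0.0001 -0.9688]
```

Now I'll push slowly for the last part, watching for the stop.

```bash
echo '[[0, 0, 0, -0.03, 0, 0.008, 0], [0, 0, 0, -0.06, 0, 0.015, 0], [0, 0, 0, -0.085, 0, 0.022, 0], [0, 0, 0, -0.085, 0, 0.022, 0]]' > next.json && python3 jog.py next.json;echo '[[0, 0, 0, -0.01, 0, 0.003, 0], [0, 0, 0, -0.02, 0, 0.005, 0], [0, 0, 0, -0.02, 0, 0.005, 0]]' > next.json && python3 jog.py next.json;python3 w.py
```

```text
clock: 17.58
eef_pos: [0.4688, -0.0332, 0.0337]
tool_rot: [-0.032, 0.992, 0.004, 0.125]
ft_force: [0.4, -0.1, 0.2]
grip_width: 0.0
grasp_force: 0.0
clock: 17.95
eef_pos: [0.4704, -0.033, 0.0336]
tool_rot: [-0.032, 0.992, 0.004, 0.125]
ft_force: [-0.6, 0.1, 0.9]
grip_width: 0.0
grasp_force: 0.1
[-0.042  -0.0001  0.0336] [-0.6207  0.143   0.8844] 4.8795719267266254e-05 [ 0.2474  0.     -0.9689]
```

```bash
for i in 1 2; do echo '[[0, 0, 0, -0.01, 0, 0.003, 0], [0, 0, 0, -0.02, 0, 0.005, 0], [0, 0, 0, -0.02, 0, 0.005, 0]]' > next.json && python3 jog.py next.json|egrep 'eef|ft_'; done
```

```text
eef_pos: [0.4725, -0.0329, 0.0336]
ft_force: [-0.3, -0.7, 1.8]
eef_pos: [0.4727, -0.0329, 0.033]
ft_force: [-6.1, -0.6, 3.6]
```

It is firm against the stop at stand x −39.7 mm, and I predicted −40.7. I'll press slightly more, then back off, rise clear and measure.

Careful with the scale: shifts go in units of 100 mm and turns go in units of 0.1 rad. That gives: -0.002 m is -0.02, -0.001 m is -0.01.

```bash
echo '[[0, 0, 0, -0.01, 0, 0.003, 0], [0, 0, 0, -0.02, 0, 0.005, 0], [0, 0, 0, -0.02, 0, 0.005, 0]]' > next.json && python3 jog.py next.json; echo '[[0, 0, 0, 0.1, 0, -0.025, 0], [0, 0, 0, 0.3, 0, -0.075, 0], [0, 0, 0, 0.6, 0, -0.3, 0], [0, 0, 0, 0.8, 0, -0.8, 0], [0, 1.88, 0, 1.2, 0, -1.4, 0], [0, 2.5, 0, 1.6, 0, -1.8, 0], [0, 2.5, 0, 1.8, 0, -2, 0], [0, 2.5, 0, 1.8, 0, -2, 0]]' > next.json && python3 jog.py next.json
python3 - <<'E'
from h import *
O=np.array([.5123,-.0302,0]);Rz=Rt.from_euler("z",.065).as_matrix()
T=bot.camera("top"); S=bot.camera("scene"); cv2.imwrite("pics/T.png",T[:,:,::-1]);
def samp(im,n,x,y,z):
    u=proj(n,O+Rz@np.array([x,y,z])/1000); return im[int(round(u[1])),int(round(u[0]))].astype(int)
print("along y=8, block-top height / from front: x, top rgb, scene rgb")
for x in range(-60,6,4): print(x,samp(T,"top",x,8,47),samp(S,"scene",x,8,47))
print("across x=-15")
for y in range(-34,35,3): print(y,samp(T,"top",-15,y,47),samp(S,"scene",-15,y,47))
E
```

```text
clock: 19.18
eef_pos: [0.4728, -0.0328, 0.0324]
tool_rot: [-0.032, 0.992, 0.004, 0.121]
ft_force: [-10.2, -1.2, 7.5]
grip_width: 0.0002
grasp_force: 4.9
clock: 20.18
eef_pos: [0.2533, -0.0474, 0.1846]
tool_rot: [-0.032, 0.999, -0.0, 0.003]
ft_force: [0.8, -0.1, -1.4]
grip_width: -0.0001
grasp_force: 0.0
along y=8, block-top height / from front: x, top rgb, scene rgb
-60 [188 193 197] [87 87 78]
-56 [191 195 198] [78 77 65]
-52 [189 192 194] [110 108 101]
-48 [188 193 195] [80 80 68]
-44 [190 195 198] [98 98 95]
-40 [187 191 191] [105 103  99]
-36 [189 193 191] [80 78 68]
-32 [149 148 148] [112 107  93]
-28 [184 187 191] [238 238 237]
-24 [190 194 197] [244 245 244]
-20 [190 193 198] [244 245 245]
-16 [178 182 185] [244 245 244]
-12 [163 168 170] [242 243 242]
-8 [164 167 172] [242 243 243]
-4 [187 191 195] [243 244 243]
0 [188 193 195] [244 245 244]
4 [190 192 198] [244 244 243]
across x=-15
-34 [192 195 198] [103 101  91]
-31 [150 150 151] [105 102  91]
-28 [100  98 102] [108 105  92]
-25 [ 94  98 100] [125 122 113]
-22 [168 171 170] [196 196 191]
-19 [170 174 174] [243 244 243]
-16 [185 187 193] [243 244 243]
-13 [189 194 198] [244 244 244]
-10 [189 192 197] [243 244 243]
-7 [187 191 196] [229 228 227]
-4 [165 167 171] [172 175 167]
-1 [180 184 186] [126 123 112]
2 [188 190 190] [176 177 171]
5 [160 163 165] [234 236 234]
8 [178 182 185] [244 245 244]
11 [192 195 200] [244 244 244]
14 [188 191 195] [243 244 242]
17 [189 193 198] [242 243 241]
20 [183 187 190] [230 228 221]
23 [ 97  99 102] [207 208 196]
26 [92 93 98] [186 193 183]
29 [ 99 101 101] [181 188 180]
32 [170 173 173] [189 196 175]
```

The front edge reads x ≈ −30 and the sides y ≈ ±21 in both views, so the block is home. Next is the lever: I'll press the knob down from above with the fingers shut.

Converted, 0.11 m is 1.1, 0.06 m is 0.6.

```bash
echo '[[0, 0, 0, 0, 0.6, -0.2, 0], [0, 0, 0, 0, 1.1, -0.3, 0], [0, 0, 0, 0, 1.1, -0.3, 0]]' > next.json && python3 jog.py next.json
python3 - <<'E'
from h import *
O=np.array([.5123,-.0302,0]);Rz=Rt.from_euler("z",.065).as_matrix()
for th in(.9,.45,0): print(th,tool(O+Rz@np.array([.018,.03+.085*np.cos(th-.45),.104+.085*np.sin(th-.45)+.009])))
E
```

```text
clock: 20.65
eef_pos: [0.2468, 0.066, 0.213]
tool_rot: [-0.038, 0.999, 0.001, 0.001]
ft_force: [-0.3, -1.1, -0.5]
grip_width: -0.0001
grasp_force: 0.0
0.9 [-0.27653274 -0.00995076  0.06332557]
0.45 [-0.27658505 -0.00152844  0.10030666]
0 [-0.27644521 -0.01002902  0.13726962]
```

Converted, -0.2766 m is -2.766, -0.24 m is -2.4.

```bash
echo '[[0, 0, 0, -0.6, -0.04, 0, 0], [0, 0, 0, -1.2, -0.06, 0, 0], [0, 0, 0, -1.8, -0.06, 0, 0], [0, 0, 0, -2.4, -0.06, 0.1, 0], [0, 0, 0, -2.766, -0.06, 0.3, 0], [0, 0, 0, -2.766, -0.06, 0.45, 0], [0, 0, 0, -2.766, -0.06, 0.45, 0]]' > next.json && python3 jog.py next.json
python3 - <<'E'
from h import *
O=np.array([.5123,-.0302,0]);Rz=Rt.from_euler("z",.065).as_matrix()
for th in(.9,0): print(th,tool(O+Rz@np.array([.018,.03+.085*np.cos(th-.45),.104+.085*np.sin(th-.45)+.009])))
E
```

```text
clock: 21.52
eef_pos: [0.5204, 0.0733, 0.1649]
tool_rot: [-0.032, 0.999, -0.0, -0.003]
ft_force: [-0.5, -0.7, 0.3]
grip_width: -0.0002
grasp_force: 0.0
0.9 [-0.00332168  0.00378068  0.01495389]
0 [-0.0038081   0.00382346  0.08889642]
```

Converted, 0.012 m is 0.12, 0.004 m is 0.04.

```bash
echo '[[0, 0, 0, -0.02, 0.04, 0.12, 0], [0, 0, 0, -0.02, 0.06, 0.2, 0], [0, 0, 0, -0.02, 0.09, 0.28, 0], [0, 0, 0, -0.02, 0.11, 0.36, 0], [0, 0, 0, -0.02, 0.12, 0.44, 0], [0, 0, 0, -0.02, 0.12, 0.52, 0], [0, 0, 0, -0.02, 0.11, 0.6, 0], [0, 0, 0, -0.02, 0.09, 0.68, 0], [0, 0, 0, -0.02, 0.07, 0.75, 0], [0, 0, 0, -0.02, 0.05, 0.8, 0]]' > next.json && python3 jog.py next.json; echo '[[0, 0, 0, 0, 0, 0.02, 0], [0, 0, 0, 0, 0, 0.04, 0], [0, 0, 0, 0, 0, 0.04, 0]]' > next.json && python3 jog.py next.json; python3 w.py
```

```text
clock: 22.78
eef_pos: [0.524, 0.0795, 0.0875]
tool_rot: [-0.033, 0.999, 0.0, -0.0]
ft_force: [-0.1, 1.7, 1.7]
grip_width: -0.0001
grasp_force: 0.7
clock: 23.15
eef_pos: [0.5241, 0.0796, 0.0839]
tool_rot: [-0.032, 0.999, -0.0, 0.0]
ft_force: [-1.0, -0.4, -0.5]
grip_width: 0.0001
grasp_force: 0.1
[0.0189 0.1088 0.0839] [-0.9512 -0.4133 -0.5245] 0.00011884189889172086 [ 0.0001 -0.0002 -1.    ]
```

```bash
for i in 1 2 3 4; do echo '[[0, 0, 0, 0, -0.005, 0.015, 0], [0, 0, 0, 0, -0.01, 0.03, 0], [0, 0, 0, 0, -0.01, 0.03, 0]]' > next.json && python3 jog.py next.json|egrep 'eef|ft_'; done
```

```text
eef_pos: [0.5241, 0.0789, 0.0808]
ft_force: [-0.5, 0.2, 0.3]
eef_pos: [0.5242, 0.0776, 0.0778]
ft_force: [0.2, 0.3, 0.6]
eef_pos: [0.5244, 0.0769, 0.0756]
ft_force: [-2.0, 1.0, 4.2]
eef_pos: [0.5247, 0.0767, 0.0748]
ft_force: [-6.0, 2.4, 18.1]
```

The lever reached its stop: 18 N at TCP z 0.075, where I expected about 0.076. I'll rise clear and check the lever and block numerically.

Converted, 0.24 m is 2.4, 0.18 m is 1.8.

```bash
echo '[[0, 0, 0, 0, 0, -0.1, 0], [0, 0, 0, 0, 0, -0.6, 0], [0, 0, 0, 0, 0, -1.2, 0], [0, 0, 0, 0.6, 0.2, -1.4, 0], [0, 0, 0, 1.2, 0.6, -1.4, 0], [0, 0, 0, 1.8, 1, -1.4, 0], [0, 0, 0, 2.4, 1.4, -1.4, 0], [0, 0, 0, 2.4, 1.4, -1.4, 0]]' > next.json && python3 jog.py next.json
python3 - <<'E'
from h import *
O=np.array([.5123,-.0302,0]);Rz=Rt.from_euler("z",.065).as_matrix()
T=bot.camera("top"); S=bot.camera("scene")
def dark(im,b):
    x,y,w,h=b; v=cv2.cvtColor(im,cv2.COLOR_RGB2HSV)[y:y+h,x:x+w,2]; ys,xs=np.where(v<70); return xs.mean()+x,ys.mean()+y,len(xs)
a,b=dark(S,(244,184,16,16)),dark(T,(232,217,14,16)); print(a,b,tri(a[:2],b[:2]))
def samp(im,n,x,y,z):
    u=proj(n,O+Rz@np.array([x,y,z])/1000); return int(im[int(round(u[1])),int(round(u[0]))].mean())
print([(x,samp(T,"top",x,8,47),samp(S,"scene",x,8,47)) for x in range(-44,-16,2)])
E
```

```text
clock: 25.75
eef_pos: [0.2734, 0.2, 0.2119]
tool_rot: [-0.033, 0.999, -0.0, -0.0]
ft_force: [0.7, 0.4, -1.3]
grip_width: -0.0002
grasp_force: 0.0
(np.float64(251.6), np.float64(192.8), 5) (np.float64(239.3), np.float64(224.35), 20) (array([0.52296481, 0.07841818, 0.06195318]), np.float64(0.0025193152548193295))
[(-44, 196, 96), (-42, 197, 67), (-40, 196, 100), (-38, 196, 97), (-36, 197, 75), (-34, 156, 97), (-32, 156, 97), (-30, 130, 133), (-28, 191, 234), (-26, 191, 240), (-24, 198, 243), (-22, 200, 242), (-20, 200, 241), (-18, 198, 241)]
```

The knob is back at its fully-down position and the block is unmoved with its front edge at −30, so I'm handing in.

```bash
python3 -c "
from workcell import bot
print(bot.job_done())"
```

```text
the job is handed in; nothing more can be done
None
```

I handed the job in at about 26 s, and no verdict came back. The cameras put the block home against the back stop and the lever fully down; I did not measure the foot's force on the block directly.

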